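# Park the spring plunger and run the sample carriage in

## Task

Unlock the sample carriage: pull the black wing knob of the inclined spring plunger straight out, twist it clockwise until it drops into its rest notch, and let go so that it stays retracted by itself. Then slide the blue carriage by its white handle toward the robot, all the way to its stop, and leave the plunger parked. Do not disturb the bottle, the weight and the beaker standing close by.

Things in the scene. Friction and masses are not known exactly. Their poses are not given: they have to be found in the camera images.
- shuttle: Fixed grey base of the carriage unit, 200 x 190 mm, 14 mm high. Origin on the bench under it; its x axis points roughly to the robot's right, y away from the robot, z up. The plunger stands on the -x (left) side, its axis leans 35 deg from vertical toward -x; the foot of its collar (steel and brass, 45 mm wide, rim 24 mm above its foot) is at (-0.030, 0.040, 0.078) in this frame.
- knob_grip (a point): Centre of the plunger's black wing knob, 46 mm long (point x axis), 14 mm thick (y, across its flat sides), 24 mm tall (z axis, the outward pull direction along the plunger axis; the point is half-way), red dot on its outer end. The collar's rim lies 22 mm below this point at the start, and the wing is then turned 40 deg anticlockwise from the base's x-z plane.
- plunger (a joint): Pull of the plunger along its axis, m: 0 in (locked), 0.018 end of travel. Spring 6 N at 0, 10 N at 0.014. A cross bar under the knob sits in a slot of the collar: the knob turns only when drawn 0.0145 or more. Turned off the slot, the bar rests on the collar's rim (0.014), which is not parked; dropped into the rest notch it stands at 0.010.
- knob (a joint): Turn of the knob, rad: 0 at the start, grows clockwise seen from its outer end, stop at 1.71. The rest notch (4 mm deep, play about 4 deg either way) lies between 1.01 and 1.47 rad, elsewhere on every start because the brass notch ring is adjustable: find it by feel (the bar drops from the rim).
- handle (a point): Centre of the white upright fin on the blue carriage by which it is slid: 40 mm along the base's x, 14 mm thick along the base's y, 34 mm high (its top is 104 mm above the bench, the carriage top at its foot 70 mm). Axes as those of the base. A steel cup 55 mm wide, top 71 mm above the bench, is fixed on the carriage, its middle 50 mm from this point toward the base's +x.
- carriage (a joint): Slide of the carriage toward the robot (along the base's -y), m: 0 = start, locked by the plunger, which must be drawn 0.006 or more to free it; 0.080 = stop at the robot's end. Friction 2 N; it stays where it is left.
- bottle_mid (a point): Centre of a standing white bottle with blue cap, 44 mm wide, 82 mm high; bystander, loose. z axis up.
- weight_mid (a point): Centre of a standing steel 200 g weight, 29 mm wide, 55 mm high; bystander, loose. z axis up.
- beaker_mid (a point): Centre of a standing glass beaker, 52 mm wide, 68 mm high; bystander, loose. z axis up.

How it is judged (in metres and radians):
On the way, in this order (a step that is already met when the one before it is completed fails the run):
1. the plunger is parked in its rest notch and let go, the carriage still at its start (value of joint plunger between 0.0085 and 0.012 m and value of joint knob above 0.9 rad and contact force between the fingers and knob below 0.2 N and value of joint carriage below 0.02 m), for 0.2 s.
2. the carriage is at its stop on the robot's side (value of joint carriage above 0.076 m), for 0.2 s.
At the end, for the whole second after the job is handed in: The plunger stands parked in its rest notch (drawn 8.5 to 12 mm, knob turned more than 0.9 rad) and the carriage stands still within 4 mm of its stop on the robot's side (value of joint plunger between 0.0085 and 0.012 m and value of joint knob above 0.9 rad and value of joint carriage above 0.076 m and velocity of joint carriage below 0.01 m/s); the robot touches nothing.
It fails at once if the bottle, the weight or the beaker is shifted by more than 25 mm or tipped over (distance of any of bottle_mid, weight_mid, beaker_mid from where it was at the start of the episode above 0.025 m or angle between any of bottle_mid, weight_mid, beaker_mid's own z axis and vertical above 0.5 rad).
It also fails if it takes over 51 s, if anything falls off the work surface, if the arm or the gripper's body presses on something with over 40 N, if the wrist force passes 120 N, or if a joint passes its speed limit or range.

## Robot

A 7-joint arm with a two-finger parallel gripper is mounted at the origin on a cart in front of the work surface, level with it; the furniture and walls round the work are solid. World frame = base frame: x ahead of the robot, y to its left, z up, the work surface at z = 0. Lengths are in mm, angles in rad, forces in N, time in s.
With the tool pointing down it reaches from about 400 to 850 mm from the base axis. Payload 6.9 kg.
Tool frame: the origin (TCP) lies at the very end of the fingers, on their centre line; the grasp point (between the pads) lies behind it (robot.grip_depth is the z of the grasp point in the tool frame, in mm); z points along the fingers, y is the line along which they close (so a half turn about z gives the same grasp; the last joint's range is limited). The gripper opens to 85 mm and grips with 20 to 120 N. Pads are 22 mm wide; open, the fingers measure 114 mm over their backs; the gripper's body (76 mm by 85 mm) begins 54 mm behind the grasp point. The pads swing forward as they close: fully open they stand 13 mm farther back than shut.
Start: joints at [1.411, 0.507, -0.238, 1.5, 0.126, 1.149, -0.155], TCP at [163.543, -603.212, 231.275] pointing down, gripper open.
Joint ranges: [-3.08, 3.08], [-0.24, 2.05], [-1.43, 1.35], [0, 2.5], [-1.52, 4.66], [0.17, 1.96], [-2.89, 2.89]. Speed limits (rad/s): [2.39, 2.39, 3.14, 3.14, 3.14, 3.14, 3.14].

## Interface

Orientations are given as a 3x3 rotation matrix whose columns are the frame's x, y, z axes.
In Python, from bench import read_state, eyes, ticket, robot gives the robot as it stands. The module is installed in compiled form; this text tells all that it offers.
- The arm moves only by the tool step_arm, never from a script. Its argument "motion" is a list of rows, each a list of 4 numbers: the shift along the tool's x, y, z in cm, then the turn about the tool's z in degrees. A call has 1 to 5 rows; each row is the pose to reach, as a shift and turn from the pose commanded when the call began, along the tool's axes at that moment; what a row does not reach only later rows make up. A row lasts 1/8 s, in which the tool goes at most 62.5 mm and 10.7 degrees, less where a joint would pass 70% of its speed; a pose out of reach is approached as far as the arm can. A call with a gripper value outside its range is refused whole. "grip" is the finger opening in cm, from 0 to 8.54, set as the call begins (left out, the last holds). The fingers move at their own pace and stop on an object; the grip force is fixed at half the most. Time passes only in rows, so rows that repeat a pose let the fingers close. It gives the time, the measured TCP pose, the force, the opening and the grip force at its end, in the units of the state.
- read_state(): the state, without advancing time (a new reading comes with each control period).
- eyes.snapshot(name): name is "scene" or "top" or "wrist"; returns the picture (384x512x3 uint8, blue, green, red); there is no depth.
- eyes.camera_model(name): a dict with "intrinsics" (3x3 intrinsics, pixels), "k1" (the pictures are not rectified: a ray, as slopes to the right and down, at radius r is drawn at 1 + k1 r^2 times it, then the intrinsics apply), "extrinsics" (4x4, takes a point from world to camera coordinates); the wrist camera has in their place "tool_from_camera" (4x4, takes a point from camera to tool coordinates, whose origin is the TCP and whose axes are the flange's). Camera axes: x right, y down, z forward; pixel columns grow to the right and rows downward; lengths in mm; the calibration is good to about 2 mm. A picture is of the moment at which its call begins: read the wrist's pose just before it. camera_model takes no time and is no camera call.
- ticket.sign_off(): hands the job in; it is judged then, once.
The state is a dict: "t": time; "joints": joint angles; "joint_velocities": joint speeds; "tau": joint torques, N m; "tcp_pos": TCP position; "tcp_rot": TCP orientation; "wrist_force": force on the tool from outside, world axes, zero at the start; "moment": the same for the moment, N m; "grip_width": opening from 0.0 (shut) to 1.0 (fully open); "grip_force": force on a finger pad.
Only numpy, scipy, OpenCV 4.12 (cv2) and the standard library are available. Lean on these libraries where they do the work, as an engineer would, in place of code of your own. Each camera call takes 0.05 s, during which the arm holds its last target. There are 200 camera calls.

## Working session

There is one attempt and no reset: what is moved stays moved. The work goes in short steps, Python scripts to look and compute and a tool call to move; the robot and the scene stay as the last step left them, time stands still between calls to the robot, and variables do not carry over. Pictures are saved under pics/ and viewed, at most 11 in all, crops included, and the job is handed in when it is done.

Besides the shell and the picture viewer there is one more tool, called after ">>>" as name([rows], argument=value, ...), one row to a line, values as JSON. step_arm: Moves the arm, as the interface text tells. Its arguments: {"type":"object","properties":{"motion":{"type":"array","items":{"type":"array","items":{"type":"number"}}},"grip":{"type":"number"}},"required":["motion"]}

```bash
mkdir -p pics; python3 - <<'E'
from bench import read_state, eyes, robot
import cv2,numpy as np
np.set_printoptions(precision=4,suppress=True)
s=read_state();print(s['t'],s['tcp_pos'],s['tcp_rot'],robot.grip_depth)
for n in("scene","top"):
    cv2.imwrite(f"pics/{n}0.png",eyes.snapshot(n));print(n,eyes.camera_model(n))
print(eyes.camera_model("wrist"))
E
```

```text
0.0 [ 163.3535 -602.7467  230.4488] [[ 0.9651  0.2617 -0.0005]
 [ 0.2617 -0.9651  0.0017]
 [-0.0001 -0.0018 -1.    ]] -18.700000000000003
scene {'intrinsics': array([[434.0869,   0.    , 250.1094],
       [  0.    , 434.0869, 189.8862],
       [  0.    ,   0.    ,   1.    ]]), 'k1': -0.06486879620447904, 'extrinsics': array([[ -0.7587,  -0.6514,  -0.0054, 444.1485],
       [ -0.4181,   0.4933,  -0.7628, 245.2228],
       [  0.4996,  -0.5764,  -0.6466, 704.0905],
       [  0.    ,   0.    ,   0.    ,   1.    ]])}
top {'intrinsics': array([[418.6202,   0.    , 255.5103],
       [  0.    , 418.6202, 186.0258],
       [  0.    ,   0.    ,   1.    ]]), 'k1': -0.10832504939944712, 'extrinsics': array([[ -0.0124,  -0.999 ,  -0.0438, 127.1362],
       [ -0.9946,   0.0169,  -0.1027, 525.8872],
       [  0.1033,   0.0423,  -0.9938, 896.6623],
       [  0.    ,   0.    ,   0.    ,   1.    ]])}
{'intrinsics': array([[344.9596,   0.    , 249.355 ],
       [  0.    , 344.9596, 195.3199],
       [  0.    ,   0.    ,   1.    ]]), 'k1': 0.012335611111713272, 'tool_from_camera': array([[   0.0002,   -0.9471,   -0.321 ,   82.8623],
       [   1.    ,    0.0001,    0.0004,    0.2933],
       [  -0.0003,   -0.321 ,    0.9471, -142.8574],
       [   0.    ,    0.    ,    0.    ,    1.    ]])}
```

View pics/scene0.png

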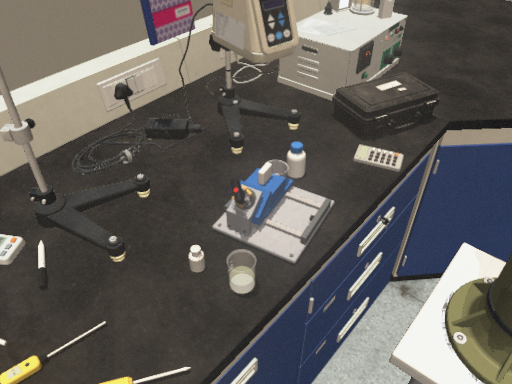

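View pics/top0.png

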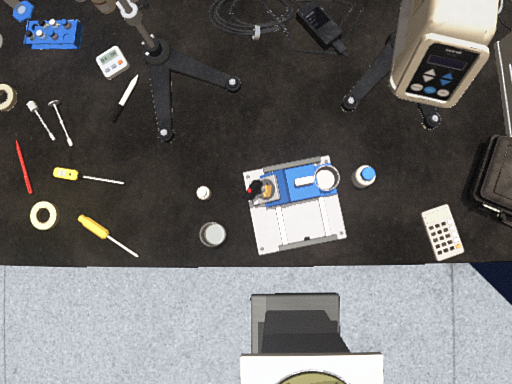

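The scene view shows the unit with its red-dotted black knob at about (237,188), the white fin at (264,173), the bottle at (297,160), the weight at (197,260) and the beaker at (241,272). The top view shows base corners at about (244,170), (329,155), (346,238) and (260,254), the knob at (256,188) and the fin at (304,183).

```bash
cat > h.py <<'E'
import numpy as np, cv2
from bench import read_state, eyes, robot
np.set_printoptions(precision=2,suppress=True)
def ray(n,uv,s=None):
    m=eyes.camera_model(n);K=m['intrinsics']
    d=cv2.undistortPoints(np.array([[uv]],float),K,np.array([m['k1'],0,0,0.]))[0,0]
    d=np.r_[d,1]
    if n=='wrist':
        T=np.array(m['tool_from_camera']);R=np.array(s['tcp_rot'])
        return np.array(s['tcp_pos'])+R@T[:3,3], R@T[:3,:3]@d
    E=np.array(m['extrinsics']);return -E[:3,:3].T@E[:3,3], E[:3,:3].T@d
def onz(r,z): o,d=r; return o+d*(z-o[2])/d[2]
def tri(r1,r2):
    A=[];b=[]
    for o,d in(r1,r2):
        d=d/np.linalg.norm(d);P=np.eye(3)-np.outer(d,d);A.append(P);b.append(P@o)
    return np.linalg.lstsq(np.vstack(A),np.hstack(b),rcond=None)[0]
def red(im,box=None):
    b,g,r=[im[...,i].astype(int) for i in range(3)]
    m=((r>110)&(g<70)&(b<70)).astype(np.uint8)
    n,l,st,c=cv2.connectedComponentsWithStats(m);return [(c[i],st[i,4]) for i in range(1,n)]
E
python3 - <<'E'
from h import *
t=cv2.imread('pics/top0.png');s=cv2.imread('pics/scene0.png')
print(red(t),red(s))
a=cv2.resize(t[145:265,190:390],None,fx=4,fy=4,interpolation=2);b=cv2.resize(s[140:300,180:340],None,fx=3.75,fy=3.75,interpolation=2)
cv2.imwrite('pics/tc.png',a);cv2.imwrite('pics/sc.png',b)
E
```

```text
[(array([ 16., 140.]), np.int32(1)), (array([ 16.12, 145.5 ]), np.int32(8)), (array([ 19.46, 149.23]), np.int32(13)), (array([ 17., 152.]), np.int32(3)), (array([ 18., 156.]), np.int32(1)), (array([ 26.95, 175.31]), np.int32(42)), (array([ 19., 159.]), np.int32(1)), (array([ 20. , 162.5]), np.int32(2)), (array([ 21., 166.]), np.int32(1)), (array([ 22. , 169.5]), np.int32(2)), (array([ 23., 173.]), np.int32(1)), (array([ 24. , 178.5]), np.int32(2)), (array([ 25., 182.]), np.int32(1)), (array([ 26., 186.]), np.int32(1)), (array([ 28., 186.]), np.int32(1)), (array([ 27., 189.]), np.int32(1)), (array([ 29. , 189.5]), np.int32(2)), (array([248.81, 190.19]), np.int32(16)), (array([ 28., 192.]), np.int32(1))] [(array([188.33,   1.33]), np.int32(3)), (array([183.5,   3. ]), np.int32(2)), (array([178.,   5.]), np.int32(1)), (array([175.,   6.]), np.int32(3)), (array([164.17,  11.5 ]), np.int32(6)), (array([168.5,   8.5]), np.int32(2)), (array([172.5,   8.5]), np.int32(2)), (array([158.8,  12.2]), np.int32(5)), (array([168.,  11.]), np.int32(1)), (array([154.4,  13.4]), np.int32(5)), (array([166.,  12.]), np.int32(1)), (array([172. ,  13.5]), np.int32(2)), (array([168.,  15.]), np.int32(3)), (array([156.33,  17.  ]), np.int32(3)), (array([159.5,  16. ]), np.int32(2)), (array([154.5,  19.5]), np.int32(2)), (array([164.5,  18.5]), np.int32(2)), (array([167.,  18.]), np.int32(1)), (array([174.,  19.]), np.int32(1)), (array([159.5,  20. ]), np.int32(2)), (array([163.,  21.]), np.int32(1)), (array([166.,  21.]), np.int32(1)), (array([169.5,  20.5]), np.int32(2)), (array([158.  ,  23.25]), np.int32(4)), (array([397.,  31.]), np.int32(1)), (array([234.93, 189.93]), np.int32(14)), (array([238., 188.]), np.int32(1))]
```

View pics/tc.png

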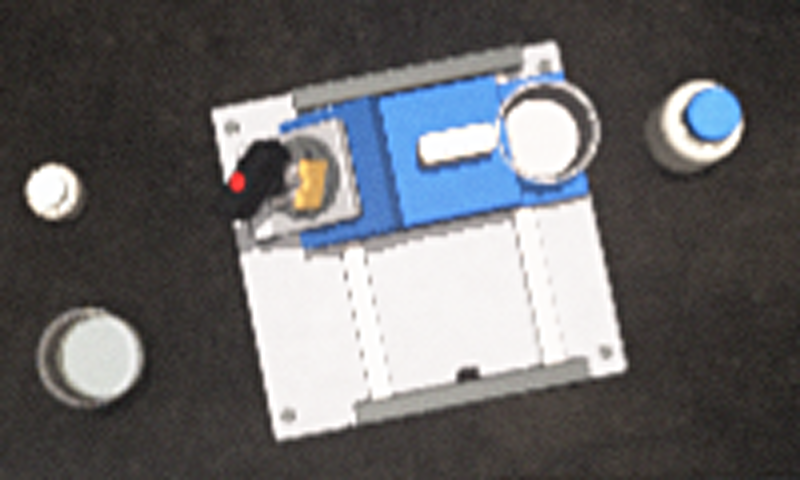

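View pics/sc.png

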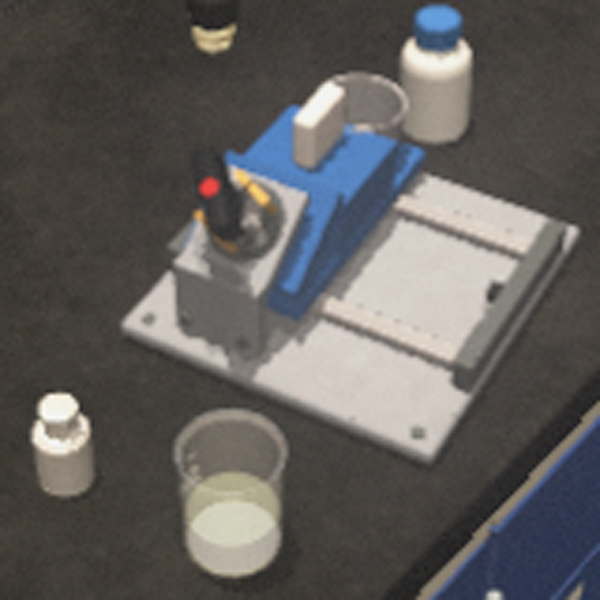

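Top crop: the base corners are at crop pixels (212,107), (557,42), (627,370) and (276,440), the fin top at (457,143) and the red dot at (237,182). Scene crop: the fin top is at (319,106) and the red dot at (209,187).

```bash
cat >> h.py <<'E'
def geom():
    C=[onz(ray('top',(190+u/4,145+v/4)),14)[:2] for u,v in((212,107),(557,42),(627,370),(276,440))]
    TL,TR,BR,BL=C
    x=(TR-TL)+(BR-BL);x/=np.linalg.norm(x);z=np.array([0,0,1.]);x=np.r_[x,0];y=np.cross(z,x)
    B=np.c_[x,y,z];o=np.r_[np.mean(C,0),0];return C,B,o
E
python3 - <<'E'
from h import *
C,B,o=geom();TL,TR,BR,BL=C
print([np.linalg.norm(p-q) for p,q in((TL,TR),(TR,BR),(BR,BL),(BL,TL))],o,B[:,0],B[:,1],np.degrees(np.arctan2(B[1,0],B[0,0])))
d=tri(ray('top',(248.81,190.19)),ray('scene',(234.93,189.93)));print('dot',d,B.T@(d-o))
a=np.array([-.5736,0,.8192]);k=np.array([-30,40,78])+46*a
print('knob model',k,o+B@k,'dot model',o+B@(k+12*a),'knob from dot',d-12*B@a)
f=tri(ray('top',(304.2,180.7)),ray('scene',(265,168.3)));print('fin top',f,B.T@(f-o))
s=read_state();print(np.array(s['joints']))
E
```

```text
[np.float64(198.43346407252062), np.float64(187.67746051317843), np.float64(198.46918475639245), np.float64(189.99789486193586)] [486.17  33.42   0.  ] [ 0.17 -0.98  0.  ] [ 0.98  0.17 -0.  ] -79.9269241643013
dot [510.1  129.05 125.17] [-89.97  40.29 125.17]
knob model [-56.39  40.   115.68] [515.69  95.93 115.68] dot model [514.49 102.71 125.51] knob from dot [511.31 122.28 115.34]
fin top [529.64  16.93 100.41] [ 23.84  39.92 100.41]
[ 1.41  0.51 -0.24  1.5   0.13  1.15 -0.15]
```

```bash
python3 - <<'E'
from h import *
C,B,o=geom()
for n,uv,z in(('top',(190+308/4,145+178/4),88),('top',(190+343/4,145+118/4),78),('top',(190+360/4,145+215/4),78),('top',(190+548/4,145+130/4),71),('scene',(180+245/3.75,140+222/3.75),88)):
    print(B.T@(onz(ray(n,uv),z)-o))
E
```

```text
[-54.    37.88  88.  ]
[-29.94  66.39  78.  ]
[-31.04  14.62  78.  ]
[75.15 40.25 71.  ]
[-66.9   32.82  88.  ]
```

>>> step_arm([
  [34.2,-24.2,0,-10],
  [34.2,-24.2,0,-20],
  [34.2,-24.2,0,-30],
  [34.2,-24.2,0,-40],
  [34.2,-24.2,0,-50],
])

```text
t: 0.72
tcp_pos: [363.3, -360.5, 231.2]
tcp_rot: [[0.415, 0.91, -0.0], [0.91, -0.415, -0.0], [-0.0, -0.0, -1.0]]
wrist_force: [0.6, -0.7, 0.7]
grip_width: 1.004
grip_force: 0.0
```

```bash
cat >> h.py <<'E'
def to(p,yaw):
    "shift (cm, tool axes) and turn (deg) to put TCP at p with tool y at world angle yaw (mod 180)"
    s=read_state();R=np.array(s['tcp_rot']);q=np.array(s['tcp_pos'])
    cur=np.degrees(np.arctan2(R[1,1],R[0,1]))
    print('t',s['t'],'tcp',q,'yaw',cur,'F',np.array(s['wrist_force']),'j',np.array(s['joints']),'g',s['grip_width'],s['grip_force'])
    print('move cm',R.T@(np.array(p)-q)/10,'turn',cur-yaw)
E
python3 -c "
from h import *
to([511,118,240],44.4)"
```

```text
t 0.725 tcp [ 363.35 -360.55  231.22] yaw -24.514766221684706 F [ 0.57 -0.68  0.75] j [ 1.11  0.36 -0.53  1.79  0.21  1.05  0.08] g 1.0039483703946122 0.0
move cm [49.67 -6.42 -0.88] turn -68.9147662216847
```

>>> step_arm([
  [49.7,-6.4,-0.9,-10],
  [49.7,-6.4,-0.9,-20],
  [49.7,-6.4,-0.9,-30],
  [49.7,-6.4,-0.9,-40],
  [49.7,-6.4,-0.9,-50],
], grip=6)

```text
t: 1.35
tcp_pos: [456.6, -62.6, 237.0]
tcp_rot: [[-0.43, 0.903, 0.0], [0.903, 0.43, -0.0], [-0.0, -0.0, -1.0]]
wrist_force: [2.1, -1.0, -1.1]
grip_width: 0.707
grip_force: 0.0
```

```bash
python3 -c "
from h import *
to([511,118,240],44.4)"
```

```text
t 1.35 tcp [456.56 -62.58 236.96] yaw 25.463324716948705 F [ 2.11 -0.99 -1.12] j [ 0.71  0.32 -0.84  1.9   0.28  1.04  0.2 ] g 0.7067500515445624 0.0
move cm [13.96 12.68 -0.31] turn -18.936675283051294
```

>>> step_arm([
  [14.0,12.7,-0.3,-10],
  [14.0,12.7,-0.3,-19],
  [14.0,12.7,-0.3,-19],
  [14.0,12.7,-0.3,-19],
  [14.0,12.7,-0.3,-19],
])

```text
t: 1.98
tcp_pos: [511.4, 116.2, 239.4]
tcp_rot: [[-0.697, 0.717, -0.001], [0.717, 0.697, -0.001], [0.0, -0.001, -1.0]]
wrist_force: [0.2, -0.4, -0.4]
grip_width: 0.703
grip_force: 0.0
```

```bash
python3 - <<'E'
from h import *
s=read_state();im=eyes.snapshot('wrist');cv2.imwrite('pics/w1.png',im)
print(s['t'],np.array(s['tcp_pos']),np.array(s['joints']))
for c,n in red(im):
    if n>15: print(c,n,onz(ray('wrist',c,s),125))
E
```

```text
1.975 [511.45 116.19 239.37] [ 0.34  0.45 -0.91  1.74  0.39  1.14  0.08]
[259.88 179.6 ] 99 [511.65 127.46 125.  ]
```

View pics/w1.png

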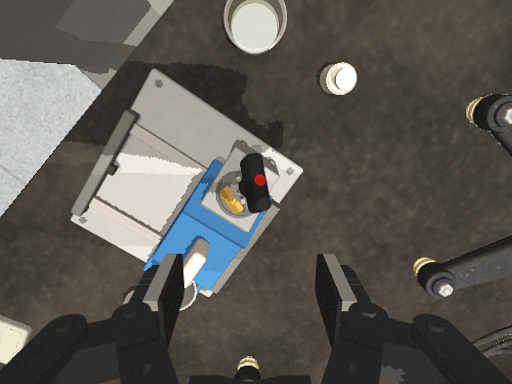

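Wrist view: the red dot at (260,180) confirms the dot at about (512,128,125). The wing lies along the image vertical, from (250,155) to (263,210), square to the closing line, so I can descend.

>>> step_arm([
  [0.4,0.5,5,0],
  [0.4,0.5,10,0],
  [0.4,0.5,13.4,0],
  [0.4,0.5,13.4,0],
  [0.4,0.5,13.4,0],
], grip=5)

```text
t: 2.65
tcp_pos: [513.4, 122.1, 107.2]
tcp_rot: [[-0.696, 0.719, 0.001], [0.719, 0.696, 0.0], [-0.001, 0.001, -1.0]]
wrist_force: [0.0, 0.0, 0.3]
grip_width: 0.589
grip_force: 0.0
```

```bash
python3 - <<'E'
from h import *
to([512,122.5,105],44.4)
im=eyes.snapshot('wrist')
im2=eyes.snapshot('scene')
a=np.hstack([im[100:384],cv2.resize(im2[130:260,190:320],(284,284))]);cv2.imwrite('pics/w2.png',a)
E
```

```text
t 2.65 tcp [513.36 122.07 107.18] yaw 44.06776147098159 F [0.05 0.04 0.27] j [ 0.24  0.6  -0.8   1.92  0.56  0.86 -0.08] g 0.5889955062542014 0.0
move cm [ 0.13 -0.07  0.22] turn -0.33223852901841155
```

View pics/w2.png

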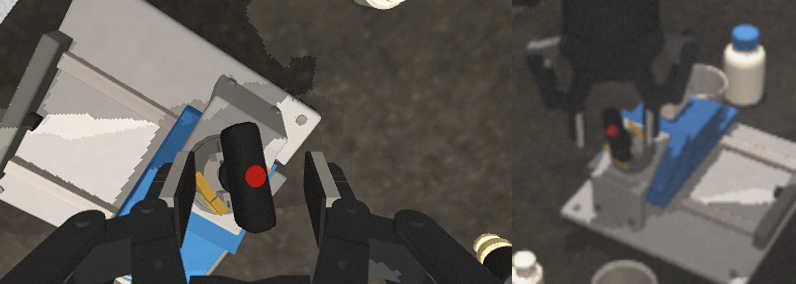

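The wing (222–275, 122–232 in the crop) sits centred between the two pads, so I'll close.

>>> step_arm([
  [0,0,0,0],
  [0,0,0,0],
  [0,0,0,0],
  [0,0,0,0],
  [0,0,0,0],
], grip=0.5)

```text
t: 3.38
tcp_pos: [511.8, 122.4, 106.9]
tcp_rot: [[-0.697, 0.717, -0.001], [0.717, 0.697, -0.002], [-0.001, -0.002, -1.0]]
wrist_force: [-4.3, -2.0, 12.4]
grip_width: 0.204
grip_force: 56.0
```

```bash
python3 - <<'E'
from h import *
s=read_state();C,B,o=geom();R=np.array(s['tcp_rot']);a=B@np.array([-.5736,0,.8192])
print('pull dir tool',R.T@a,'F along a',a@s['wrist_force'],s['moment'],a)
to([513.4,122.1,107],44.4)
E
```

```text
pull dir tool [ 0.47  0.32 -0.82] F along a 9.455506964959895 [-0.85  1.4  -0.05] [-0.1   0.56  0.82]
t 3.375 tcp [511.79 122.4  106.88] yaw 44.16242428817888 F [-4.28 -1.96 12.37] j [ 0.23  0.6  -0.8   1.92  0.56  0.86 -0.09] g 0.20419397771326642 55.9980576633825
move cm [-0.13  0.09 -0.01] turn -0.23757571182111548
```

>>> step_arm([
  [0.2,0.13,-0.33,0],
  [0.4,0.27,-0.68,0],
  [0.6,0.4,-1.02,0],
  [0.78,0.53,-1.36,0],
  [0.78,0.53,-1.36,0],
])

```text
t: 4.0
tcp_pos: [510.2, 128.0, 117.8]
tcp_rot: [[-0.695, 0.719, -0.004], [0.719, 0.695, -0.006], [-0.001, -0.007, -1.0]]
wrist_force: [2.5, -6.7, -7.9]
grip_width: 0.192
grip_force: 60.2
```

```bash
cat >> h.py <<'E'
def st(p0=(511.8,122.4,106.9)):
    s=read_state();C,B,o=geom();d=B.T@(np.array(s['tcp_pos'])-p0);a=np.array([-.5736,0,.8192]);F=B.T@np.array(s['wrist_force'])
    print('t',s['t'],'along',a@d,'base d',d,'F base',F,'Fa',a@F,'M',np.array(s['moment']),'g',s['grip_width']*85.4,s['grip_force'])
    return s
E
python3 - <<'E'
from h import *
s=st();im=eyes.snapshot('wrist')
for c,n in red(im):
    if n>15: print(c,n)
b=eyes.snapshot('scene')
for c,n in red(b):
    if n>4: print(c,n)
cv2.imwrite('pics/w3.png',np.hstack([im[100:384],cv2.resize(b[130:260,190:320],(284,284))]))
E
```

```text
t 4.0 along 12.267375578488517 base d [-5.79 -0.61 10.92] F base [ 7.06  1.28 -7.88] Fa -10.503898430891313 M [-2.04 -0.03 -0.12] g 16.404315820097935 60.18970540724695
[259.35 276.39] 337
[233.38 187.62] 13
```

View pics/w3.png

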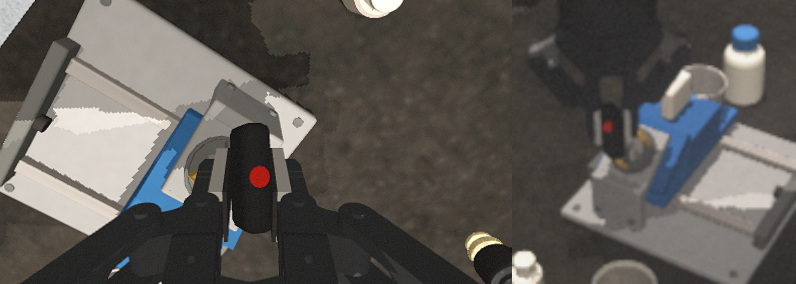

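The knob is held firmly between the pads and drawn about 12 mm. I'll pull further.

>>> step_arm([
  [0.1,0.06,-0.17,0],
  [0.19,0.13,-0.33,0],
  [0.19,0.13,-0.33,0],
])

```text
t: 4.47
tcp_pos: [509.5, 130.5, 121.4]
tcp_rot: [[-0.695, 0.719, -0.004], [0.719, 0.695, -0.006], [-0.001, -0.007, -1.0]]
wrist_force: [1.9, -6.0, -9.3]
grip_width: 0.196
grip_force: 58.7
```

```bash
python3 -c "
from h import *
st()"
```

```text
t 4.475 along 16.668681870435375 base d [-8.34 -0.84 14.51] F base [ 6.25  0.85 -9.32] Fa -11.221281158789349 M [-1.84  0.01 -0.4 ] g 16.71254800454172 58.65154387021903
```

>>> step_arm([
  [0,0,0,7],
  [0,0,0,14],
  [0,0,0,21],
  [0,0,0,21],
])

```text
t: 4.97
tcp_pos: [509.2, 131.6, 121.8]
tcp_rot: [[-0.391, 0.92, -0.004], [0.92, 0.391, -0.004], [-0.003, -0.005, -1.0]]
wrist_force: [-0.4, -5.1, -6.9]
grip_width: 0.156
grip_force: 59.4
```

```bash
python3 -c "
from h import *
st();to([509.5,130.5,121.4],0)"
```

```text
t 4.975 along 17.657571627515356 base d [-9.55 -0.99 14.87] F base [ 4.92 -1.32 -6.89] Fa -8.46770456505285 M [-1.64  0.5  -0.4 ] g 13.320191736873108 59.42121561616659
t 4.975 tcp [509.16 131.63 121.77] yaw 23.042472558942 F [-0.44 -5.08 -6.89] j [ 0.16  0.55 -0.71  1.9   0.47  0.87 -0.38] g 0.15597414211795207 59.42121561616659
move cm [-0.12 -0.01  0.04] turn 23.042472558942
```

>>> step_arm([
  [0,0,0,9],
  [0,0,0,17],
  [0,0,0,25],
  [0,0,0,25],
])

```text
t: 5.48
tcp_pos: [512.1, 133.2, 122.7]
tcp_rot: [[0.031, 1.0, 0.003], [1.0, -0.031, -0.001], [-0.001, 0.003, -1.0]]
wrist_force: [3.1, -4.9, -9.3]
grip_width: 0.143
grip_force: 68.3
```

```bash
cat >> h.py <<'E'
def pulldir():
    s=st();C,B,o=geom();R=np.array(s['tcp_rot']);print('a in tool',R.T@B@np.array([-.5736,0,.8192]),'yaw',np.degrees(np.arctan2(R[1,1],R[0,1])))
E
python3 -c "
from h import *
pulldir()"
```

```text
t 5.475 along 19.01078363376373 base d [-10.56   2.16  15.81] F base [ 5.33  2.17 -9.27] Fa -10.653893859782888 M [-0.96 -1.79  0.54] g 12.243019987282835 68.30370638519526
a in tool [ 0.56 -0.12 -0.82] yaw -1.7942814703929537
```

>>> step_arm([
  [-0.14,0.03,0.2,0],
  [-0.25,0.05,0.37,0],
  [-0.25,0.05,0.37,0],
])

```text
t: 5.85
tcp_pos: [512.6, 133.2, 121.4]
tcp_rot: [[0.029, 1.0, 0.005], [1.0, -0.029, 0.001], [0.001, 0.005, -1.0]]
wrist_force: [-1.6, -1.0, 15.0]
grip_width: 0.148
grip_force: 69.5
```

```bash
python3 - <<'E'
from h import *
pulldir()
s=read_state();im=eyes.snapshot('wrist');b=eyes.snapshot('scene')
cw=[c for c,n in red(im) if n>60];cs=[c for c,n in red(b) if n>4 and 200<c[0]<260 and 150<c[1]<220]
print(cw,cs)
if cw and cs: print('dot',tri(ray('wrist',cw[0],s),ray('scene',cs[0])))
cv2.imwrite('pics/w4.png',np.hstack([im[100:384],cv2.resize(b[130:260,190:320],(284,284))]))
E
```

```text
t 5.85 along 17.910424191066987 base d [-10.5    2.64  14.51] F base [ 0.74 -1.79 14.99] Fa 11.858908971947503 M [-0.68 -0.36  0.38] g 12.658216487133288 69.50061361072585
a in tool [ 0.56 -0.11 -0.82] yaw -1.6384204830170992
[array([243.45, 278.97])] []
```

View pics/w4.png

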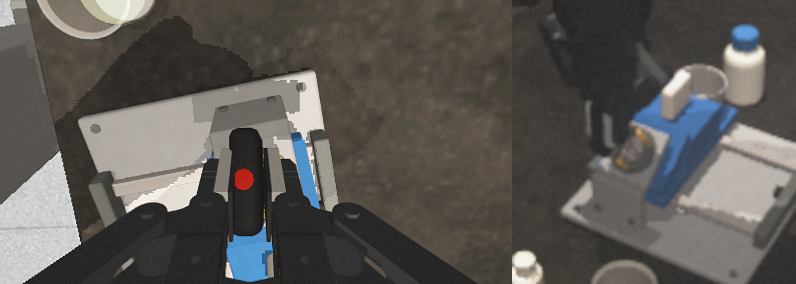

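The wing has turned with the gripper. The push force of +12 N shows the bar resting on the rim, so now I feel for the notch.

>>> step_arm([
  [0,0,0,3],
  [0,0,0,6],
  [0,0,0,6],
])

```text
t: 6.32
tcp_pos: [513.7, 132.9, 121.2]
tcp_rot: [[0.133, 0.991, 0.007], [0.991, -0.133, 0.001], [0.002, 0.007, -1.0]]
wrist_force: [3.2, -1.2, 4.8]
grip_width: 0.15
grip_force: 79.1
```

```bash
python3 -c "
from h import *
pulldir()"
```

```text
t 6.325 along 17.47348330963358 base d [-10.     3.74  14.32] F base [1.7  2.96 4.81] Fa 2.964747455081134 M [-0.81 -1.67  0.71] g 12.767382852669282 79.10386660136282
a in tool [ 0.55 -0.17 -0.82] yaw -7.646960238684424
```

>>> step_arm([
  [0,0,0,3],
  [0,0,0,5],
  [0,0,0,5],
])

```text
t: 6.7
tcp_pos: [513.0, 131.6, 119.7]
tcp_rot: [[0.221, 0.975, 0.004], [0.975, -0.221, 0.0], [0.001, 0.004, -1.0]]
wrist_force: [5.0, -3.0, -2.2]
grip_width: 0.148
grip_force: 90.5
```

```bash
python3 -c "
from h import *
pulldir()"
```

```text
t 6.7 along 15.579336812043376 base d [-8.89  2.75 12.8 ] F base [ 3.87  4.44 -2.21] Fa -4.028400837208261 M [-0.91 -1.97  0.6 ] g 12.676018920960228 90.52716180682182
a in tool [ 0.53 -0.22 -0.82] yaw -12.768160147000012
```

The along-axis position fell 2.3 mm and the push reversed, so the bar has probably dropped into the notch. I'll lower gently to confirm.

>>> step_arm([
  [-0.07,0.03,0.1,0],
  [-0.13,0.05,0.2,0],
  [-0.13,0.05,0.2,0],
])

```text
t: 7.08
tcp_pos: [513.2, 131.8, 119.2]
tcp_rot: [[0.22, 0.976, 0.005], [0.976, -0.22, 0.002], [0.003, 0.005, -1.0]]
wrist_force: [1.1, -2.1, 13.5]
grip_width: 0.144
grip_force: 91.9
```

```bash
python3 -c "
from h import *
pulldir()"
```

```text
t 7.075 along 15.232323977507205 base d [-8.98  3.02 12.31] F base [ 2.26  0.76 13.52] Fa 9.775546232530594 M [-0.62 -1.08  0.53] g 12.327077475664378 91.9412362575531
a in tool [ 0.53 -0.22 -0.82] yaw -12.705551697728179
```

>>> step_arm([
  [0,0,0,0],
  [0,0,0,0],
  [0,0,0,0],
  [0,0,0,0],
], grip=5)

```text
t: 7.58
tcp_pos: [511.0, 130.6, 116.9]
tcp_rot: [[0.222, 0.975, -0.001], [0.975, -0.222, 0.0], [-0.0, -0.001, -1.0]]
wrist_force: [0.6, 0.2, 0.3]
grip_width: 0.587
grip_force: 0.0
```

>>> step_arm([
  [0,0,-3,0],
  [0,0,-7,0],
  [0,0,-7,0],
  [0,0,-7,0],
])

```text
t: 8.07
tcp_pos: [510.9, 130.2, 186.7]
tcp_rot: [[0.222, 0.975, -0.0], [0.975, -0.222, -0.0], [-0.0, -0.0, -1.0]]
wrist_force: [-0.1, 0.6, -0.4]
grip_width: 0.586
grip_force: 0.0
```

```bash
python3 - <<'E'
from h import *
s=st();im=eyes.snapshot('wrist');b=eyes.snapshot('scene')
cw=[c for c,n in red(im) if n>60];cs=[c for c,n in red(b) if n>4 and 200<c[0]<260 and 150<c[1]<220]
print(cw,cs)
C,B,o=geom();a=B@np.array([-.5736,0,.8192])
for q in (0,10,14):
    p=np.array([512,128,125])+q*a; print(q,p, [onz(ray('wrist',c,s),p[2]) for c in cw],[onz(ray('scene',c),p[2]) for c in cs])
if cw and cs: print('dot',tri(ray('wrist',cw[0],s),ray('scene',cs[0])))
cv2.imwrite('pics/w5.png',np.hstack([im[100:384],cv2.resize(b[130:260,190:320],(284,284))]))
E
```

```text
t 8.075 along 69.85204390939505 base d [-7.83  0.52 79.78] F base [-0.63 -0.03 -0.42] Fa 0.015847295323495648 M [ 0.01  0.01 -0.01] g 50.05942854541525 0.0
[array([247.12, 216.37])] [array([233.5 , 187.71])]
0 [512. 128. 125.] [array([509.58, 129.37, 125.  ])] [array([516.99, 126.16, 125.  ])]
10 [511.   133.65 133.19] [array([510.37, 132.64, 133.19])] [array([510.23, 133.22, 133.19])]
14 [510.6  135.91 136.47] [array([510.69, 133.94, 136.47])] [array([507.52, 136.04, 136.47])]
dot [510.44 132.73 132.9 ]
```

View pics/w5.png

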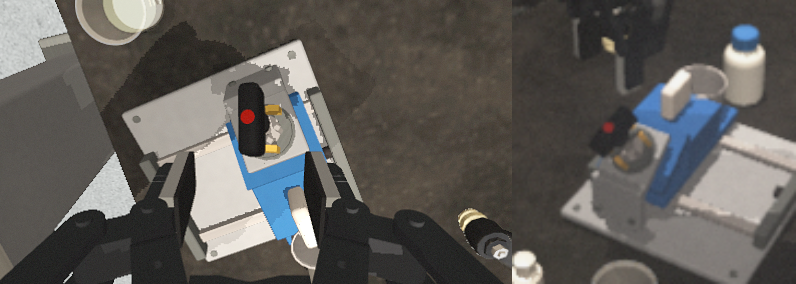

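The parked dot (triangulated z 132.9) matches a 10 mm draw, so the knob stays retracted on its own and turned. Next is the fin.

```bash
python3 -c "
from h import *
to([529.5,17,180],10)"
```

```text
t 8.175 tcp [510.6  130.17 186.07] yaw -12.828773908195625 F [-0.17  0.    0.49] j [ 0.1   0.44 -0.57  1.82  0.28  0.97 -0.82] g 0.5891304634835365 0.0
move cm [-10.61   4.36   0.61] turn -22.828773908195625
```

>>> step_arm([
  [-5.5,2.2,0.6,-8],
  [-10.6,4.4,0.6,-16],
  [-10.6,4.4,0.6,-22.8],
  [-10.6,4.4,0.6,-22.8],
  [-10.6,4.4,0.6,-22.8],
])

```text
t: 8.8
tcp_pos: [530.2, 18.3, 180.7]
tcp_rot: [[-0.172, 0.985, -0.001], [0.985, 0.172, 0.001], [0.001, -0.001, -1.0]]
wrist_force: [0.4, -0.1, 0.1]
grip_width: 0.587
grip_force: 0.0
```

```bash
python3 - <<'E'
from h import *
s=read_state();im=eyes.snapshot('wrist')
to([529.5,17,78],10)
# white-ish fin: top face at z=104
b,g,r=[im[...,i].astype(int) for i in range(3)]
cv2.imwrite('pics/w6.png',im)
# project predicted fin top
m=eyes.camera_model('wrist');T=np.linalg.inv(np.array(m['tool_from_camera']));R=np.array(s['tcp_rot'])
p=R.T@(np.array([529.6,16.9,104])-s['tcp_pos']);c=T[:3,:3]@p+T[:3,3];print((m['intrinsics']@(c/c[2]))[:2])
E
```

```text
t 8.85 tcp [530.3   18.39 180.88] yaw 9.951187950369558 F [-0.2   0.63  0.71] j [ 0.37  0.47 -0.67  1.82  0.34  0.97 -0.27] g 0.583231794421995 0.0
move cm [-0.13 -0.1  10.29] turn -0.048812049630441834
[247.87 208.17]
```

View pics/w6.png

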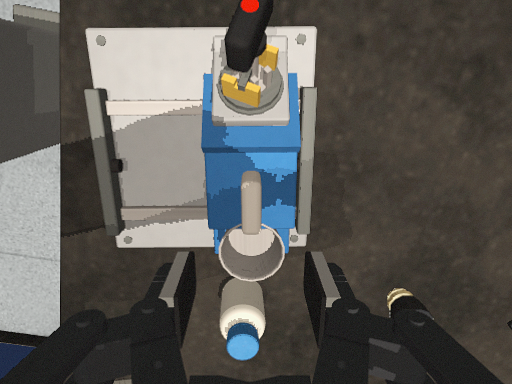

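The fin is at (250,203), within 3 px of the prediction at (248,208). I'll descend, grip and slide.

>>> step_arm([
  [0,0,5,0],
  [0,0,9,0],
  [0,0,10.2,0],
  [0,0,10.2,0],
  [0,0,10.2,0],
])

```text
t: 9.48
tcp_pos: [531.6, 17.9, 80.5]
tcp_rot: [[-0.173, 0.985, 0.002], [0.985, 0.173, 0.0], [-0.0, 0.002, -1.0]]
wrist_force: [0.3, -0.3, 0.7]
grip_width: 0.59
grip_force: 0.0
```

>>> step_arm([
  [0,0,0,0],
  [0,0,0,0],
  [0,0,0,0],
  [0,0,0,0],
], grip=0.5)

```text
t: 9.98
tcp_pos: [531.3, 17.3, 80.1]
tcp_rot: [[-0.173, 0.985, 0.002], [0.985, 0.173, -0.0], [-0.001, 0.002, -1.0]]
wrist_force: [-0.7, -0.7, 5.8]
grip_width: 0.148
grip_force: 58.9
```

>>> step_arm([
  [0,-2.5,0,0],
  [0,-5,0,0],
  [0,-7,0,0],
  [0,-7.8,0,0],
  [0,-8.2,0,0],
])

```text
t: 10.6
tcp_pos: [452.7, 3.0, 80.1]
tcp_rot: [[-0.173, 0.985, 0.006], [0.985, 0.173, 0.0], [-0.001, 0.006, -1.0]]
wrist_force: [13.6, -2.0, -6.9]
grip_width: 0.152
grip_force: 60.8
```

>>> step_arm([
  [0,-0.2,0,0],
  [0,-0.2,0,0],
])

```text
t: 10.85
tcp_pos: [452.7, 3.0, 80.1]
tcp_rot: [[-0.173, 0.985, 0.009], [0.985, 0.173, 0.002], [0.0, 0.009, -1.0]]
wrist_force: [12.1, -3.1, -3.2]
grip_width: 0.149
grip_force: 61.3
```

The carriage has travelled 79.9 mm and is pressed on its stop. I'll release and lift.

>>> step_arm([
  [0,0.1,0,0],
  [0,0.1,0,0],
  [0,0.1,0,0],
  [0,0.1,0,0],
], grip=5)

```text
t: 11.35
tcp_pos: [448.6, 3.0, 79.1]
tcp_rot: [[-0.173, 0.985, -0.0], [0.985, 0.173, -0.0], [0.0, -0.0, -1.0]]
wrist_force: [0.7, -0.3, -0.4]
grip_width: 0.589
grip_force: 0.0
```

>>> step_arm([
  [0,0,-5,0],
  [0,0,-10,0],
  [0,0,-14,0],
  [0,0,-14,0],
])

```text
t: 11.85
tcp_pos: [450.3, 3.3, 221.6]
tcp_rot: [[-0.173, 0.985, 0.005], [0.985, 0.173, -0.001], [-0.002, 0.005, -1.0]]
wrist_force: [0.1, -0.0, -1.4]
grip_width: 0.581
grip_force: 0.0
```

```bash
python3 - <<'E'
from h import *
s=st();b=eyes.snapshot('scene');t=eyes.snapshot('top');w=eyes.snapshot('wrist')
print([c for c,n in red(b) if n>4 and 200<c[0]<260 and 150<c[1]<220],[c for c,n in red(t) if n>4 and 230<c[0]<270])
cv2.imwrite('pics/end.png',np.hstack([b[130:330,150:350],t[130:330,180:400]]))
E
```

```text
t 11.85 along 32.89013407396887 base d [106.51 -81.43 114.73] F base [ 0.05  0.12 -1.38] Fa -1.152884779010449 M [-0.03  0.    0.04] g 49.649623692985585 0.0
[array([233.55, 188.  ])] [array([245.33, 190.  ])]
```

View pics/end.png

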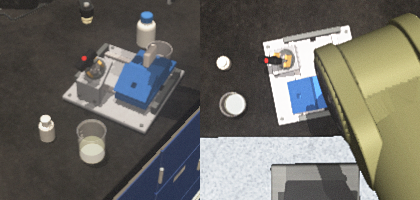

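The picture shows the carriage at the robot's end, the knob still parked with its dot unmoved at (233.5,188), and the bystanders standing. I'll hand in.

```bash
python3 -c "
from bench import ticket
print(ticket.sign_off())"
```

```text
the job is handed in; nothing more can be done
None
```

The plunger is parked in its rest notch, the carriage is at its stop on the robot's side, the bystanders are standing, and the job is handed in at about 12 s of robot time; no verdict came back.

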